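# Clamp the ink bottle with the lever knob under the desk shelf

## Task

Stand the square ink bottle between the two jaws on top of the little wooden desk shelf, setting it down rather than dropping it. Then turn the lever knob underneath the shelf clockwise (seen from above, its red ball from right to left) until the jaws grip the bottle snugly, clearly past first touch so that it stays held when you let go, but not hard, because the bottle is glass. Move the jaw only by means of the lever, and leave the other things on the desk where they are.

Things in the scene. Friction and masses are not known exactly. Their poses are not given: they have to be found in the camera images.
- desk_shelf: Light wooden shelf fixed to the desk. Board 150 (x) x 240 (y) mm, 14 mm thick, top 120 mm and underside 106 mm above the desk; side panels 12 mm thick at y = +-113 mm, back brace at x = +64 mm, open in front; front edge of the board at x = -75 mm. Origin on the desk under the board's centre; x away from the robot, y left, z up.
- fixed_jaw: Fixed aluminium jaw on the shelf, left of the bottle's place, 50 mm along x, 34 mm high, rubber face to the right. Origin on the board's top face in the plane of its rubber face (shelf frame x = +10, y = +35 mm); axes as the shelf's.
- seat (a point): Point on the shelf's top face in the middle of the bottle's place between the open jaws (shelf frame x = +10, y = 0, z = 120 mm); axes as the shelf's. Stand the bottle here with its sides parallel to the shelf's.
- moving_jaw: Metal jaw with rubber pad (gives 1 mm per 22 N), right of the bottle's place, 50 mm along x, 36 mm high. The lever drives it left (+y) by a rack, 20 mm per rad. Origin on the board's top; axes as the shelf's. The pad sits on a set screw: its face is 5 mm behind to 5 mm ahead (+y) of the origin, unmeasured and different each time, so the gripping angle is unknown. Free gap at start 70 to 86 mm.
- ball (a point): Centre of the red ball, 22 mm across, at the end of the lever under the shelf: 75 mm from the knob's vertical axis, 65 mm above the desk, 41 mm below the board, 10 to 35 mm in front of the board's front edge depending on the angle. A 9 mm steel rod joins it to the black hub. It can be pushed sideways with closed fingertips reaching in from the front, tilted or upright.
- knob_axis (a point): Point on the knob's vertical axis at ball height (shelf frame x = -35, y = 0, z = 65 mm). The hub is 32 mm across, 74 to 96 mm above the desk. Torque at the lever: about 0.5 N m of friction all the way (7 N pushed square at the ball); once both jaws bear on the bottle it climbs by 0.02 N m per newton at the jaw, 0.4 N m per 0.05 rad.
- lever_knob (a joint): Angle of the lever knob, rad, 0 to 1.75 between stops, growing clockwise seen from above. At 0.80 the lever points to the shelf's front (-x); below that the ball lies to the right, above to the left. Starts at 0 to 0.3; stays where left. Grips from 1.1 to 1.65. Snug is 10 to 20 N at the jaw: 0.2 to 0.4 N m above the free-turning torque. Under 6 N is loose; over 28 N cracks the glass.
- ink_bottle: Closed square glass ink bottle, dark blue, about 0.16 kg: body 54 x 54 mm, 40 mm high, sides parallel to its x and y; on it a round black cap 38 mm in diameter from 40 to 62 mm height, by which it is best taken. Origin at the centre of its underside, z up.
- travel_clock: Small dark cube clock, 45 x 60 x 58 mm, a bystander on the desk on the other side of the shelf. Origin at the centre of its underside.
- sticky_pad: Yellow sticky-note pad, 50 x 76 x 13 mm, lying on the desk left of the shelf; bystander.
- calculator: White calculator, 140 x 70 x 14 mm, lying on the desk right of the shelf; bystander.
- mouse: Black computer mouse, 112 x 58 x 39 mm, at the front left of the desk; bystander.
- tape_roll: Roll of brown tape, 92 x 90 x 48 mm, lying flat at the front right of the desk; bystander.
Not all that is in view belongs to the job. Leave any orange or purple look-alike of the ink_bottle alone.

How it is judged:
By the outcome, as a careful person would: the job done as asked, in the order asked, and still so for the second after the job is handed in, with the robot touching nothing.
It also fails if it takes over 72 s, if anything falls off the work surface, if the arm or the gripper's body presses on something with over 40 N, if the wrist force passes 120 N, or if a joint passes its speed limit or range.

## Robot

A 6-joint arm with a two-finger parallel gripper is mounted at the origin on a cart in front of the work surface, level with it; the furniture and walls round the work are solid. World frame = base frame: x ahead of the robot, y to its left, z up, the work surface at z = 0. Lengths are in m, angles in rad, forces in N, time in s.
With the tool pointing down it reaches from about 0.375 to 0.975 m from the base axis. Payload 3.8 kg.
Tool frame: the origin (TCP) lies at the very end of the fingers, on their centre line; the grasp point (between the pads) lies 19 mm behind it; z points along the fingers, y is the line along which they close (so a half turn about z gives the same grasp; the last joint's range is limited). The gripper opens to 85 mm and grips with 20 to 120 N. Pads are 22 mm wide; open, the fingers measure 114 mm over their backs; the gripper's body (76 mm by 85 mm) begins 54 mm behind the grasp point. The pads swing forward as they close: fully open they stand 13 mm farther back than shut.
Start: joints at [1.192, 0.264, 1.604, -0, 1.274, -0.037], TCP at [0.226, 0.636, 0.231] pointing down, gripper open.
Joint ranges: [-2.63, 2.63], [-0.94, 2.18], [0.31, 2.57], [-1.31, 4.45], [0, 2.66], [-2.55, 2.55]. Speed limits (rad/s): [2.57, 2.57, 3.14, 3.14, 3.14, 3.14].

## Interface

Orientations are given as a rotation vector (axis times angle).
In Python, from workcell import bot gives the robot as it stands.
- The arm moves only by the shell command python3 -m creep 'ROWS' [FORCE]. ROWS is JSON, a list of rows, each a list of 5 numbers: the shift along the tool's x, y, z in units of 0.05 m (1.0 is 0.05 m), then the turn about the tool's z in units of 0.1 rad (1.0 is 0.1 rad), then the opening, from 0 (shut) to 1 (fully open). In form: [[tx, ty, tz, spin, hand], ...]. A call has 1 to 20 rows; each row shifts and turns the commanded pose from where the row before left it, along the tool's axes as they then stand; what a row does not reach is not made up. A row lasts 1/8 s, in which the tool goes at most 62.5 mm and 10.7 degrees, less where a joint would pass 70% of its speed; a pose out of reach is approached as far as the arm can. A call with a number of a shift or a turn outside -1 to 1 is refused whole. A call with a gripper value outside its range is refused whole. The fingers move at their own pace and stop on an object; FORCE is the grip in N (left out, the last holds). Time passes only in rows, so rows that do not move let the fingers close. It gives the time, the measured TCP pose, the force, the opening and the grip force at its end, in the units of the state.
- bot.read_state(): the state, without advancing time (a new reading comes with each control period).
- bot.read_camera(name): name is "scene" or "side" or "wrist"; returns a dict with "pixels" (400x640x3 uint8, red, green, blue), "vfov" (degrees; the focal length in pixels is half the picture's height over the tangent of half this angle, whatever the lens; pixels are square), "cx", "cy" (the principal point, pixels), "dist_coeffs" ([k1, k2, p1, p2, k3] as OpenCV has them; the pictures are not rectified), "world_to_cam" (4x4, takes a point from world to camera coordinates). Camera axes: x right, y down, z forward; pixel columns grow to the right and rows downward; lengths in m; the calibration is good to about 2 mm. A picture is of the moment at which its call begins. There is no depth.
- bot.finish_job(): hands the job in; it is judged then, once.
Trained networks look in a picture, given as the dict that the camera call returned (one of the last four; its "shot" number tells which), for a name from the list of things; names that differ only in an ending like _2 or _b are one class to them, and where a whole thing is asked for, a point or a joint stands for the part that bears it (a point fixed in the world has none). Each returns a list of dicts, best first, with "score" (0 to 1); they miss things now and then, are a little off and sometimes report something else, mostly with a low value. They report only what shows in the picture. A call takes as long as a camera call. They do not tell look-alikes from the thing itself.
- bot.look_for(target, picture): "bbox" ([left, top, right, bottom] in pixels, round what is visible of it).
- bot.regions_of(target, picture): "mask" (400x640 bool, what is visible of it) and "bbox" ([left, top, right, bottom] in pixels, round what is visible of it).
The state is a dict: "time": time; "q": joint angles; "joint_vel": joint speeds; "joint_torque": joint torques, N m; "tool_pos": TCP position; "tcp_rot": TCP orientation; "wrist_force": force on the tool from outside, world axes, zero at the start; "torque": the same for the moment, N m; "width": opening from 0.0 (shut) to 1.0 (fully open); "grip_force": force on a finger pad.
Only numpy, scipy, OpenCV 4.12 (cv2) and the standard library are available. Lean on these libraries where they do the work, as an engineer would, in place of code of your own. Each camera call takes 0.05 s, during which the arm holds its last target. There are 200 camera calls.

## Working session

There is one attempt and no reset: what is moved stays moved. The work goes in short steps, Python scripts to look and compute and a shell command to move; the robot and the scene stay as the last step left them, time stands still between calls to the robot, and variables do not carry over. Pictures are saved under pics/ and viewed, at most 12 in all, crops included, and the job is handed in when it is done.

```bash
mkdir -p pics; ls
cat > h.py <<'E'
import numpy as np, cv2
from workcell import bot
def K(p):
    f=200/np.tan(np.radians(p["vfov"])/2); return np.array([[f,0,p["cx"]],[0,f,p["cy"]],[0,0,1.]])
def ray(p,uv):
    u=cv2.undistortPoints(np.array([[uv]],float),K(p),np.array(p["dist_coeffs"],float))[0,0]
    T=np.array(p["world_to_cam"]);R=T[:3,:3];return -R.T@T[:3,3],R.T@np.array([u[0],u[1],1.])
def atz(p,uv,z):
    o,d=ray(p,uv);return o+d*(z-o[2])/d[2]
def proj(p,X):
    T=np.array(p["world_to_cam"]);X=np.atleast_2d(X)@T[:3,:3].T+T[:3,3]
    return cv2.projectPoints(X,np.zeros(3),np.zeros(3),K(p),np.array(p["dist_coeffs"],float))[0][:,0]
def save(p,n): cv2.imwrite("pics/"+n,p["pixels"][:,:,::-1])
E
python3 - <<'E'
from h import *
s=bot.read_state();print({k:np.round(v,3) for k,v in s.items()})
ims=[]
for c in ["scene","side"]:
    p=bot.read_camera(c);ims.append(p["pixels"])
    o,_=ray(p,(320,200));print(c,p["vfov"],o.round(3),p["dist_coeffs"])
    for n in ["ink_bottle","ball","desk_shelf","fixed_jaw","moving_jaw","lever_knob","travel_clock"]:
        print(n,[(np.round(r["bbox"]).tolist(),round(r["score"],2)) for r in bot.look_for(n,p)][:4])
    save(p,c+"0.png")
E
```

```text
pics
{'time': np.float64(0.0), 'q': array([ 1.192,  0.265,  1.605,  0.   ,  1.274, -0.037]), 'joint_vel': array([ 0.002, -0.001,  0.001,  0.001, -0.001, -0.   ]), 'joint_torque': array([ 2.0000e-03, -5.1513e+01, -3.6731e+01,  0.0000e+00,  1.3000e-02,
       -0.0000e+00]), 'tool_pos': array([0.226, 0.635, 0.23 ]), 'tcp_rot': array([-5.340e-01, -3.095e+00,  3.000e-03]), 'wrist_force': array([0.736, 0.219, 0.485]), 'torque': array([0.007, 0.019, 0.055]), 'grip_force': np.float64(0.0), 'width': np.float64(0.999)}
scene 57.94644380051042 [-0.203 -0.296  0.774] [0.00671169 0.         0.         0.         0.        ]
ink_bottle [([229.0, 187.0, 251.0, 210.0], 0.93), ([202.0, 210.0, 226.0, 236.0], 0.76), ([288.0, 189.0, 310.0, 210.0], 0.73), ([318.0, 153.0, 414.0, 230.0], 0.71)]
ball [([353.0, 197.0, 365.0, 213.0], 0.5), ([395.0, 291.0, 435.0, 332.0], 0.5)]
desk_shelf [([319.0, 150.0, 414.0, 229.0], 0.77)]
fixed_jaw []
moving_jaw [([376.0, 167.0, 395.0, 187.0], 0.77)]
lever_knob [([355.0, 197.0, 364.0, 220.0], 0.48), ([346.0, 158.0, 362.0, 174.0], 0.33)]
travel_clock [([440.0, 256.0, 470.0, 282.0], 0.94), ([233.0, 189.0, 250.0, 209.0], 0.58)]
side 50.64913409773626 [ 0.394 -1.218  0.922] [-0.0087745  0.         0.         0.         0.       ]
ink_bottle [([304.0, 167.0, 325.0, 183.0], 0.77), ([300.0, 177.0, 320.0, 198.0], 0.77), ([332.0, 191.0, 343.0, 205.0], 0.65)]
ball []
desk_shelf [([336.0, 183.0, 394.0, 254.0], 0.57)]
fixed_jaw [([280.0, 162.0, 300.0, 170.0], 0.69), ([354.0, 271.0, 398.0, 295.0], 0.45)]
moving_jaw [([364.0, 201.0, 380.0, 214.0], 0.57), ([334.0, 183.0, 397.0, 255.0], 0.39)]
lever_knob [([258.0, 266.0, 289.0, 297.0], 0.38)]
travel_clock [([324.0, 277.0, 341.0, 303.0], 0.84)]
```

Run:
```python
import cv2
a=cv2.imread("pics/scene0.png")[130:350,180:480];cv2.imwrite("pics/s1.png",cv2.resize(a,(800,587),interpolation=cv2.INTER_CUBIC))
a=cv2.imread("pics/side0.png")[140:320,250:450];cv2.imwrite("pics/d1.png",cv2.resize(a,(640,576),interpolation=cv2.INTER_CUBIC))
```

```text
(no output)
```

View pics/s1.png

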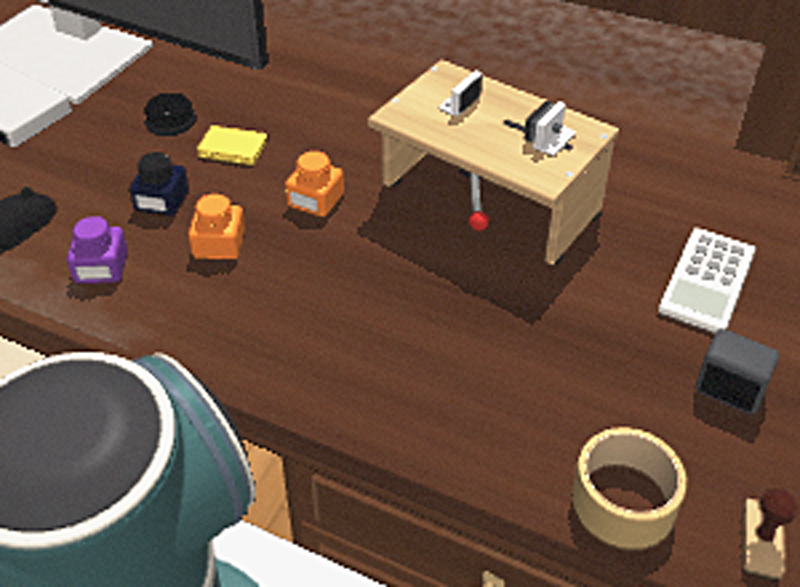

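View pics/d1.png

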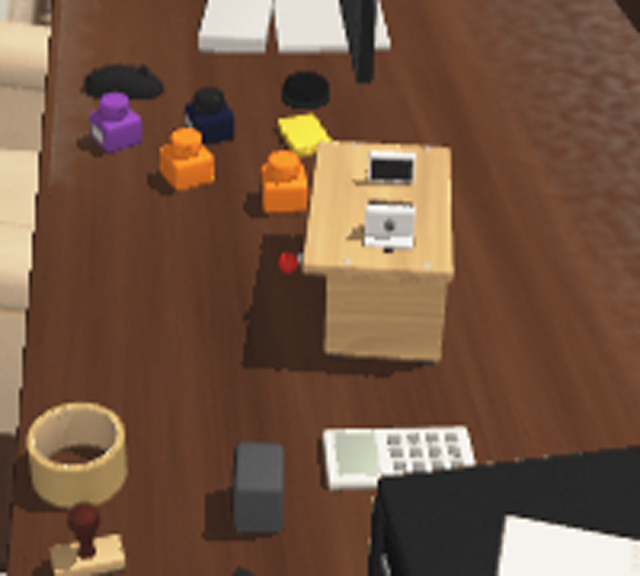

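The scene view shows the dark blue bottle at full-image (239,199), the shelf at (366,190) and the ball at (359,212). Orange and purple look-alikes stand in front and to the right of the bottle. In the side view the bottle is at (316,177) and the ball at (340,222). Next I'll work out positions.

```bash
cat > fit.py <<'E'
from h import *
from scipy.optimize import least_squares
def shelf(obs):
    # obs: list of (p, pts4 px) order FL,BL,BR,FR
    c=np.array([[-.075,.12],[.075,.12],[.075,-.12],[-.075,-.12]])
    def W(v,c=c,z=.12):
        R=np.array([[np.cos(v[2]),-np.sin(v[2])],[np.sin(v[2]),np.cos(v[2])]]);return np.c_[c@R.T+v[:2],np.full(len(c),z)]
    f=lambda v:np.concatenate([(proj(p,W(v))-q).ravel() for p,q in obs])
    r=least_squares(f,[.65,.0,0.],loss="soft_l1");return r.x,np.abs(r.fun).reshape(-1,8).max(1)
E
python3 - <<'E'
from fit import *
ps=bot.read_camera("scene");pd=bot.read_camera("side")
S=np.array([180,130])+np.array([[370,122],[443,62],[619,130],[555,198]])/2.667
D=np.array([250,140])+np.array([[318,142],[451,147],[453,275],[303,271]])/3.2
print([a.round(3) for a in shelf([(ps,S)])],[a.round(3) for a in shelf([(pd,D)])],[a.round(3) for a in shelf([(ps,S),(pd,D)])])
def tri(a,b):
    o1,d1=ray(ps,a);o2,d2=ray(pd,b);d1/=np.linalg.norm(d1);d2/=np.linalg.norm(d2)
    t=np.linalg.lstsq(np.c_[d1,-d2],o2-o1,rcond=None)[0];return ((o1+d1*t[0]+o2+d2*t[1])/2).round(4),np.linalg.norm(o1+d1*t[0]-o2-d2*t[1]).round(4)
s=lambda x,y:(180+x/2.667,130+y/2.667); d=lambda x,y:(250+x/3.2,140+y/3.2)
print("ball",tri(s(479,221),d(288,263)),atz(ps,s(479,221),.065),atz(pd,d(288,263),.065))
print("cap",tri(s(155,163),d(209,97)),atz(ps,s(155,160),.062),atz(pd,d(209,95),.062))
print("orange near shelf",atz(ps,s(313,160),.062),atz(ps,s(215,203),.062),"clock",atz(ps,s(740,375),.03),'black thing',atz(ps,s(168,110),.01))
# contours of bottle
for p,n in((ps,"scene"),(pd,"side")):
    for r in bot.regions_of("ink_bottle",p)[:4]:
        m=r["mask"]; print(n,r["bbox"],round(r["score"],2),p["pixels"][m].mean(0).round())
E
```

```text
[array([ 0.63 , -0.032, -0.194]), array([1.64])] [array([ 0.635, -0.039, -0.193]), array([1.326])] [array([ 0.635, -0.033, -0.194]), array([1.793, 2.47 ])]
ball (array([ 0.5351, -0.0556,  0.0613]), np.float64(0.0005)) [ 0.53156179 -0.0566297   0.065     ] [ 0.53431578 -0.06094364  0.065     ]
cap (array([0.4748, 0.3302, 0.0538]), np.float64(0.0031)) [0.47345368 0.32806306 0.062     ] [0.47355055 0.31810881 0.062     ]
orange near shelf [0.55153184 0.15854811 0.062     ] [0.4386098  0.22183974 0.062     ] clock [ 0.46957935 -0.34899834  0.03      ] black thing [0.61874898 0.42067805 0.01      ]
scene [250.0, 206.1, 272.1, 229.2] 0.97 [213. 127.  58.]
scene [204.5, 211.1, 230.1, 238.1] 0.95 [127.  78. 145.]
scene [231.5, 184.3, 253.2, 207.0] 0.91 [53. 53. 62.]
scene [286.4, 188.1, 311.3, 211.4] 0.59 [203. 128.  68.]
side [299.3, 178.8, 319.3, 198.2] 0.69 [200. 110.  37.]
side [305.1, 170.9, 324.9, 183.9] 0.56 [36. 36. 45.]
side [330.8, 186.4, 346.3, 207.2] 0.53 [203. 112.  37.]
side [275.9, 173.3, 291.1, 185.0] 0.5 [117.  65. 136.]
```

```bash
python3 -m creep '[[-0.67,-0.41,-0.15,0,1],[-0.67,-0.41,-0.15,0,1],[-0.67,-0.41,-0.15,0,1],[-0.67,-0.41,-0.15,0,1],[-0.67,-0.41,-0.15,0,1],[-0.67,-0.41,-0.15,0,1],[-0.67,-0.41,-0.15,0,1],[-0.67,-0.41,-0.15,0,1],[-0.67,-0.41,-0.15,0,1],[-0.67,-0.41,-0.15,0,1],[0,0,0,0,1],[0,0,0,0,1]]'
python3 - <<'E'
from h import *
p=bot.read_camera("wrist");save(p,"w1.png");print(p["vfov"],ray(p,(320,200)))
for r in bot.regions_of("ink_bottle",p)[:4]: print(r["bbox"],r["score"],p["pixels"][r["mask"]].mean(0))
print(bot.read_state()["tool_pos"],bot.read_state()["tcp_rot"],bot.read_state()["q"])
E
```

```text
time: 2.5
tool_pos: [0.4729, 0.3307, 0.3062]
tcp_rot: [-0.535, -3.095, -0.001]
wrist_force: [0.0, 0.3, 0.1]
width: 0.999
grip_force: 0.0
63.34741103260083 (array([0.3940781 , 0.35844072, 0.44864607]), array([ 0.30871612, -0.10171419, -0.94573555]))
[245.6, 31.6, 306.0, 91.1] 0.76 [136.55555556  70.13580247 155.53909465]
[289.8, 127.9, 341.1, 184.2] 0.67 [44.09038662 34.0308255  37.79885057]
[195.6, 221.8, 247.5, 266.2] 0.63 [196.16305656 115.25330927  59.93802647]
[201.5, 129.7, 260.6, 184.0] 0.6 [222.36226415 133.11859838  66.18005391]
[0.47236031 0.33121817 0.30588394] [-5.32570761e-01 -3.09526544e+00  1.63565890e-04] [ 5.68059128e-01  4.13262558e-02  1.72212002e+00  5.00551718e-04
  1.37884093e+00 -6.62050024e-01]
```

View pics/w1.png

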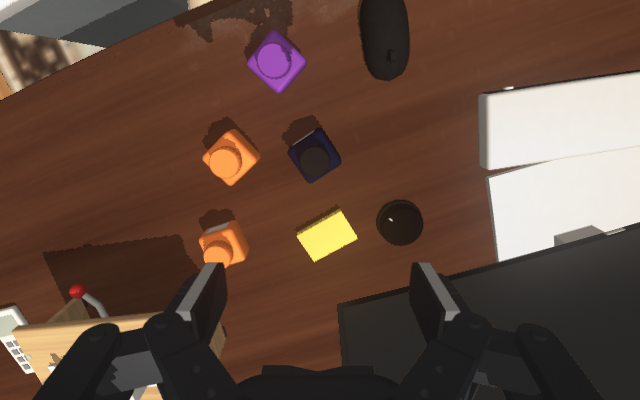

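The wrist view shows the dark bottle at (314,156). There is a yellow pad at (327,235) and the gripper is still off to one side. I'll enlarge that area.

Run:
```python
from h import *
p=bot.read_camera("wrist")
a=p["pixels"][110:200,270:360,::-1];a=cv2.convertScaleAbs(a,alpha=2.2,beta=10);cv2.imwrite("pics/w2.png",cv2.resize(a,(540,540),interpolation=cv2.INTER_CUBIC))
print(atz(p,(314,158),.062))
```

```text
[0.46661588 0.32831058 0.062     ]
```

View pics/w2.png

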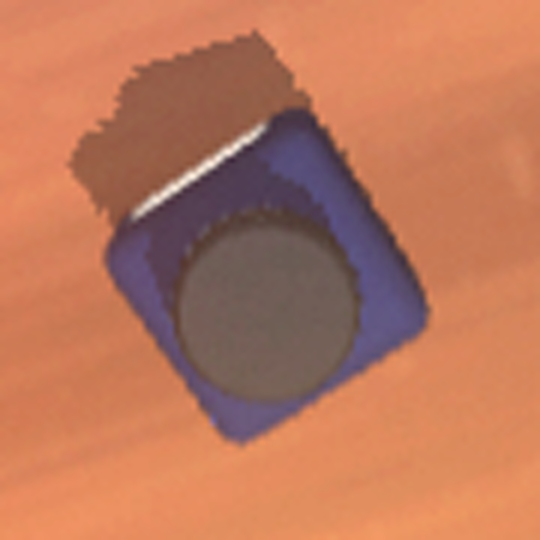

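The crop shows the cap centre at full-image (314.5,161.3). The body edges are clear, with the label side at the top left.

Run:
```python
from h import *
p=bot.read_camera("wrist")
f=lambda x,y:(270+x/6,110+y/6)
c=atz(p,f(267,308),.062);print("cap",c)
for a,b in (((115,270),(225,430)),((325,135),(425,290)),((255,440),(415,345)),((135,212),(268,125))):
    A,B=[atz(p,f(*q),.04) for q in(a,b)];d=B-A;t=np.arctan2(d[1],d[0]);print(np.degrees(t)%90)
q=[atz(p,f(*q),.04) for q in((108,250),(238,443),(430,315),(300,112))];print(np.mean(q,0))
R=cv2.Rodrigues(np.array(bot.read_state()["tcp_rot"]))[0];print(R.round(3)); print("tooly deg",np.degrees(np.arctan2(R[1,1],R[0,1])))
```

```text
cap [0.470632   0.32755931 0.062     ]
13.637003557880188
13.841112179279481
12.122606569119142
13.342397577390471
[0.46990457 0.32805111 0.04      ]
[[-0.943  0.334 -0.001]
 [ 0.334  0.943 -0.   ]
 [ 0.001 -0.    -1.   ]]
tooly deg 70.50389849404762
```

```bash
python3 -m creep '[[0,0,0.36,1,0.8],[0,0,0.36,1,0.8],[0,0,0.36,1,0.8],[0,0,0.36,1,0.8],[0,0,0.36,1,0.8],[0,0,0.36,1,0.8],[0,0,0.36,1,0.8],[0,0,0.36,1,0.8],[0,0,0.36,1,0.8],[-0.06,-0.06,0.36,1,0.8],[0,0,0,0,0.8]]'
python3 - <<'E'
from h import *
p=bot.read_camera("wrist");save(p,"w3.png")
s=bot.read_state();t=s["tool_pos"];R=cv2.Rodrigues(np.array(s["tcp_rot"]))[0];print(t,np.degrees(np.arctan2(R[1,1],R[0,1])),s["q"])
rs=bot.regions_of("ink_bottle",p)
for r in rs[:4]: print(r["bbox"],r["score"],p["pixels"][r["mask"]].mean(0))
print(proj(p,[[.4703,.3278,.062]]),proj(p,[t]))
print(bot.look_for("ink_bottle",p)[:3])
E
```

```text
time: 4.08
tool_pos: [0.4693, 0.3263, 0.1243]
tcp_rot: [-1.95, -2.462, 0.006]
wrist_force: [-0.0, 0.6, -0.6]
width: 0.801
grip_force: 0.0
[0.47029314 0.32687836 0.12558316] 13.279403929967645 [5.63866918e-01 1.62624249e-01 1.93064716e+00 7.85785301e-05
 1.05024144e+00 3.32057934e-01]
[118.0, 125.8, 215.2, 211.2] 0.97 [119.46812559  62.34189661 135.41056137]
[232.6, 257.0, 290.8, 345.8] 0.93 [232.38496713 158.12546442  83.81337525]
[284.8, 163.7, 356.4, 245.6] 0.79 [41.18423062 35.56414662 43.59087438]
[326.7, 332.8, 392.4, 376.1] 0.76 [183.40092166 103.7171659   55.28917051]
[[320.56735171 215.86594628]] [[320.73137969 265.37332955]]
[{'bbox': [114.2, 126.7, 216.2, 210.9], 'score': 0.86}, {'bbox': [286.6, 162.5, 356.7, 244.1], 'score': 0.81}, {'bbox': [233.2, 259.6, 290.2, 344.2], 'score': 0.73}]
```

View pics/w3.png

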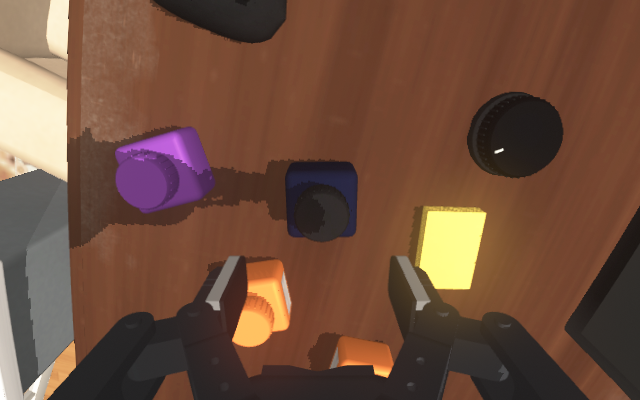

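The cap is at (321,213), within 3 px of the prediction, and the body is square to the tool. I'll go down, close and lift.

```bash
python3 -m creep '[[0,0.01,0.34,0,0.65],[0,0,0.34,0,0.65],[0,0,0.34,0,0.65],[0,0,0.34,0,0.65],[0,0,0.26,0,0.65],[0,0,0.06,0,0.65],[0,0,0,0,0.65],[0,0,0,0,0],[0,0,0,0,0],[0,0,0,0,0],[0,0,0,0,0],[0,0,0,0,0]]' 35
```

```text
time: 5.72
tool_pos: [0.4724, 0.3272, 0.0432]
tcp_rot: [1.953, 2.46, 0.002]
wrist_force: [-1.0, -0.7, 5.2]
width: 0.432
grip_force: 35.6
```

```bash
python3 -m creep '[[0,0,-0.4,0,0],[0,0,-0.8,0,0],[0,0,-0.8,0,0],[-0.3,0.1,-0.6,0,0],[-0.7,0.2,-0.4,0,0],[-0.7,0.2,-0.4,0,0],[-0.7,0.2,-0.4,0,0],[-0.7,0.2,-0.4,0,0],[-0.7,0.2,-0.4,0,0],[-0.7,0.2,-0.4,0,0],[-0.5,0.14,-0.2,0.8,0],[0,0,0,1,0],[0,0,0,1,0],[0,0,0,1,0],[0,0,0,0.48,0],[0,0,0,0,0],[0,0,0,0,0]]'
python3 - <<'E'
from h import *
p=bot.read_camera("wrist");save(p,"w4.png")
s=bot.read_state();t=s["tool_pos"];R=cv2.Rodrigues(np.array(s["tcp_rot"]))[0];print(t,np.degrees(np.arctan2(R[1,1],R[0,1])),s["q"],s["wrist_force"])
ps=bot.read_camera("scene");save(ps,"s4.png");pd=bot.read_camera("side");save(pd,"d4.png")
for n in ["desk_shelf","fixed_jaw","moving_jaw","ball","ink_bottle"]: print(n,[(np.round(r["bbox"]).tolist(),round(r["score"],2)) for r in bot.look_for(n,p)][:2])
E
```

```text
time: 7.85
tool_pos: [0.5984, 0.0997, 0.3025]
tcp_rot: [-2.43, -1.991, 0.0]
wrist_force: [-0.3, -0.4, -1.9]
width: 0.433
grip_force: 35.7
[0.59845701 0.09969772 0.30240121] -11.361316621022496 [1.24019353e-01 9.98771757e-02 1.66603283e+00 5.41561926e-06
 1.37580952e+00 3.22310684e-01] [ 0.1362155  -0.21749907 -1.53565045]
desk_shelf [([305.0, 154.0, 445.0, 356.0], 0.97)]
fixed_jaw [([370.0, 226.0, 408.0, 265.0], 0.78)]
moving_jaw [([353.0, 320.0, 369.0, 344.0], 0.68)]
ball []
ink_bottle [([265.0, 193.0, 368.0, 320.0], 0.97), ([246.0, 94.0, 298.0, 142.0], 0.86)]
```

View pics/w4.png

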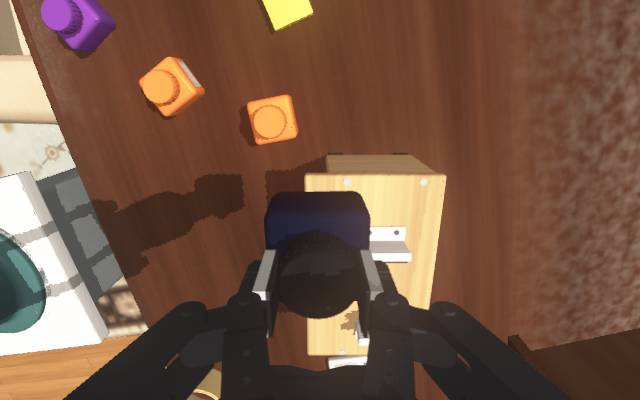

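The wrist view shows the bottle held square in the gripper. The board's front-left corner is at (305,175), its back-left corner at (445,175) and its front-right corner at about (308,355).

Run:
```python
from fit import *
import fit
p=bot.read_camera("wrist")
g=p["pixels"].astype(int)
m=((g[...,0]>150)&(g[...,1]>120)&(g[...,2]<190)&(g[...,0]-g[...,2]>40))
def edge(vals): return np.round(vals,1)
for y in (190,200,300,340): 
    xs=np.where(m[y,290:460])[0]+290;print("row",y,xs.min(),xs.max())
for x in (320,340,380,410,430):
    ys=np.where(m[165:200,x])[0]+165;print("col",x,ys.min(), (np.where(m[330:375,x])[0]+330)[-1:] )
a,b,c=[atz(p,q,.12) for q in((305,174.5),(445.5,174.5),(308,355.5))]
print(a,b,c,np.linalg.norm(b-a),np.linalg.norm(c-a))
for u,v in((a,b),(c,a)):
    d=v-u;print(np.degrees(np.arctan2(d[1],d[0])))
print("centre",(b+c)/2)
```

```text
row 190 304 444
row 200 363 443
row 300 408 429
row 340 307 357
col 320 174 [355]
col 340 168 [355]
col 380 166 []
col 410 166 []
col 430 170 []
[0.58533738 0.10133096 0.12      ] [0.72864248 0.07270639 0.12      ] [ 0.53868345 -0.13370585  0.12      ] 0.14613595722162837 0.2396223924828623
-11.295918432996473
78.77293482514229
centre [ 0.63366297 -0.03049973  0.12      ]
```

```bash
python3 -m creep '[[-0.3,0.17,-0,0,0],[-0.6,0.34,0.2,0,0],[-0.6,0.34,0.4,0,0],[-0.6,0.34,0.4,0,0],[-0.37,0.21,0.4,0,0],[0,0,0.2,0,0],[0,0,0,0,0],[0,0,0,0,0]]'
python3 - <<'E'
from h import *
s=bot.read_state();t=s["tool_pos"];R=cv2.Rodrigues(np.array(s["tcp_rot"]))[0];print(t,np.degrees(np.arctan2(R[1,1],R[0,1])),s["q"],s["wrist_force"])
o=[]
for n,(x,y,w,h) in {"wrist":(200,140,240,240),"scene":(300,110,140,140),"side":(320,150,100,100)}.items():
    p=bot.read_camera(n);save(p,n+"5.png");a=p["pixels"][y:y+h,x:x+w,::-1];a=cv2.resize(a,(400,400),interpolation=cv2.INTER_CUBIC)
    o.append(a)
z=np.zeros((400,400,3),np.uint8)
cv2.imwrite("pics/m5.png",cv2.resize(np.hstack(o),(800,267)))
cv2.imwrite("pics/m5.png",np.hstack([o[0],o[1]]))
E
```

```text
time: 9.3
tool_pos: [0.6432, -0.0343, 0.2231]
tcp_rot: [2.43, 1.991, 0.002]
wrist_force: [1.1, -0.9, -2.0]
width: 0.429
grip_force: 35.7
[ 0.64317438 -0.03425126  0.22314651] -11.337316361947908 [-9.20585201e-02  2.10400850e-01  1.68454391e+00  3.63806772e-04
  1.24549834e+00  1.05698651e-01] [ 1.12233748 -0.90521352 -2.01405319]
```

View pics/m5.png

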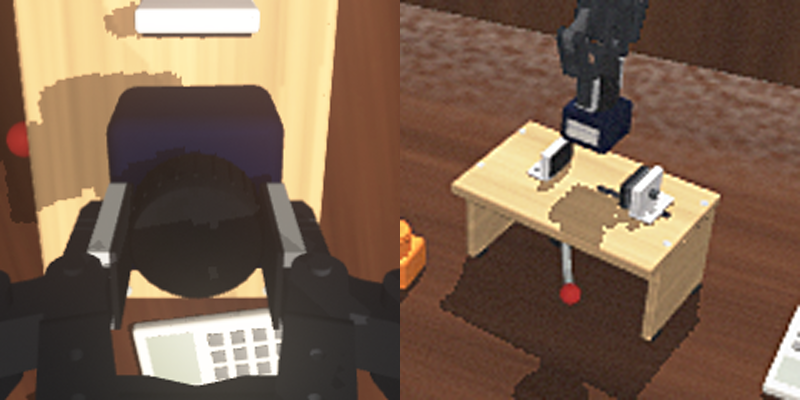

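The wrist crop shows the bottle square and clear to the right of the fixed jaw, whose face is at full-image row about 161. The scene crop shows the bottle above the gap. I'll measure against the jaw.

Run:
```python
from h import *
p=bot.read_camera("wrist");s=bot.read_state();t=np.array(s["tool_pos"]);th=-.196
ex=np.array([np.cos(th),np.sin(th)]);ey=np.array([-ex[1],ex[0]])
f=lambda x,y:(200+x*.6,140+y*.6)
for n,q,z in(("jaw face L",(136,34),.154),("jaw face R",(260,34),.154),("board front edge",(42,250),.12),("board front",(25,50),.12),("board back",(333,50),.12),("board back2",(318,220),.12)):
    d=atz(p,f(*q),z)[:2]-t[:2];print(n,"rel tool, shelf axes mm",(d@ex*1e3).round(1),(d@ey*1e3).round(1))
a=p["pixels"][140:170,316];print(a.mean(1).round())
ps=bot.read_camera("scene");h=lambda x,y:(300+x*.35,110+y*.35)
b=atz(ps,h(570,294),.065);print("ball",b)
```

```text
jaw face L rel tool, shelf axes mm -24.1 38.0
jaw face R rel tool, shelf axes mm 25.4 37.9
board front edge rel tool, shelf axes mm -82.9 -86.6
board front rel tool, shelf axes mm -80.3 23.4
board back rel tool, shelf axes mm 64.2 23.1
board back2 rel tool, shelf axes mm 63.8 -68.3
[186. 187. 189. 190. 208. 245. 254. 255. 255. 255. 255. 255. 255. 255.
 255. 255. 254. 253. 244. 198.  94. 121. 190. 221. 221. 221. 221. 221.
 220. 220.]
ball [ 0.69850837 -0.41669768  0.065     ]
```

```bash
python3 -m creep '[[0.02,0,0.3,0,0],[0,0,0.35,0,0],[0,0,0.3,0,0],[0,0,0.13,0,0],[0,0,0.04,0,0],[0,0,0.02,0,0],[0,0,0,0,0]]'
```

```text
time: 10.42
tool_pos: [0.6435, -0.0343, 0.166]
tcp_rot: [2.431, 1.989, 0.001]
wrist_force: [0.1, 0.1, -1.8]
width: 0.428
grip_force: 35.7
```

```bash
python3 -m creep '[[0,0,0.02,0,0],[0,0,0.02,0,0],[0,0,0,0,0]]';python3 -m creep '[[0,0,0.02,0,0],[0,0,0,0,0]]'
```

```text
time: 10.8
tool_pos: [0.6431, -0.0342, 0.1634]
tcp_rot: [2.431, 1.99, 0.0]
wrist_force: [0.6, 0.5, -0.8]
width: 0.433
grip_force: 35.7
time: 11.05
tool_pos: [0.6431, -0.0342, 0.1633]
tcp_rot: [2.431, 1.99, 0.0]
wrist_force: [-3.1, 0.7, 4.3]
width: 0.427
grip_force: 36.2
```

Contact. Release and retreat straight up.

```bash
python3 -m creep '[[0,0,0,0,0.6],[0,0,0,0,0.65],[0,0,-0.2,0,0.65],[0,0,-0.6,0,0.65],[0,0,-0.8,0,0.65],[0,-0.4,-0.6,0,0.4],[0,-0.9,-0.2,0,0],[0,-0.9,0,0,0],[0,-0.9,0,0,0],[0,-0.3,0,0,0],[0,0,0,0,0]]'
python3 - <<'E'
from h import *
o=[]
for n,(x,y,w,h) in {"wrist":(100,0,540,400),"scene":(300,130,135,100)}.items():
    p=bot.read_camera(n);save(p,n+"6.png");a=p["pixels"][y:y+h,x:x+w,::-1];o.append(cv2.resize(a,(405,300) if 0 else (540,400) if n=="wrist" else (540,400),interpolation=cv2.INTER_CUBIC))
    g=p["pixels"].astype(int);m=((g[...,0]>110)&(g[...,1]<60)&(g[...,2]<70)).astype(np.uint8)
    k,_,st,ce=cv2.connectedComponentsWithStats(m)
    for i in range(1,k):
        if st[i,4]>25: print(n,st[i],ce[i],"z.065:",atz(p,ce[i],.065))
    for N in ("ball","ink_bottle","moving_jaw"): print(N,[(np.round(r["bbox"]).tolist(),round(r["score"],2)) for r in bot.look_for(N,p)][:2])
cv2.imwrite("pics/m6.png",cv2.resize(np.vstack(o),(405,600)))
E
```

```text
time: 12.42
tool_pos: [0.4766, -0.0006, 0.2832]
tcp_rot: [2.429, 1.989, 0.003]
wrist_force: [-0.2, 0.5, 0.3]
width: 0.001
grip_force: 0.0
wrist [235   0  17   8  32] [241.40625   4.15625] z.065: [0.43496929 0.17605816 0.065     ]
wrist [365 195  18  17 227] [373.22907489 203.3215859 ] z.065: [ 0.5323455 -0.0580639  0.065    ]
ball [([368.0, 184.0, 402.0, 212.0], 0.64), ([367.0, 46.0, 575.0, 282.0], 0.18)]
ink_bottle [([328.0, 0.0, 383.0, 40.0], 0.88), ([460.0, 155.0, 544.0, 223.0], 0.8)]
moving_jaw [([454.0, 224.0, 522.0, 261.0], 0.8), ([363.0, 184.0, 401.0, 212.0], 0.18)]
scene [82 80  8 17 33] [85.21212121 87.39393939] z.065: [0.80914534 1.45936035 0.065     ]
scene [356 209   7   8  33] [359.12121212 212.66666667] z.065: [ 0.53176588 -0.05507061  0.065     ]
ball []
ink_bottle [([205.0, 210.0, 228.0, 238.0], 0.94), ([251.0, 205.0, 270.0, 227.0], 0.92)]
moving_jaw [([374.0, 168.0, 394.0, 189.0], 0.55)]
```

View pics/m6.png

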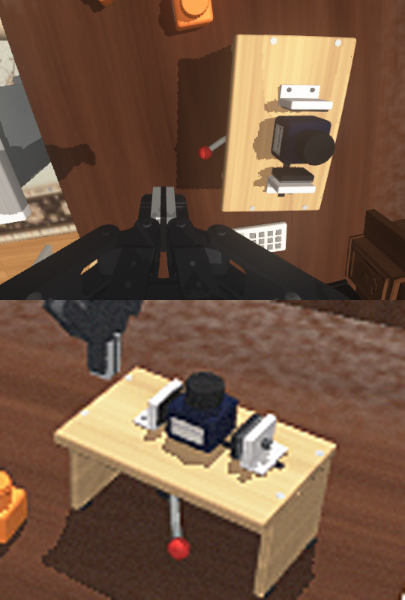

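The scene crop shows the bottle upright between the jaws. The ball is at (.532,-.0575), so the lever angle is about 0.15. I'll move the closed fingers to the right front of the ball.

```bash
python3 -m creep '[[-0.55,0.42,0,0,0],[-0.55,0.42,0,0,0],[-0.57,0.41,0,0,0],[0,0,0.2,-0.98,0],[0,0,0.2,-0.98,0],[0,0,0.2,-0.98,0],[0,0,0.2,-0.98,0],[0,0,0.2,-0.98,0],[0,0,0.2,-0.98,0],[0,0,0.2,-0.98,0],[0,0,0.2,-0.98,0],[0,0,0.2,-0.98,0],[0,0,0.2,-0.98,0],[0,0,0.2,-0.98,0],[0,0,0.2,-0.98,0],[0,0,0.2,-0.98,0],[0,0,0.2,-0.98,0],[0,0,0.2,-0.98,0],[0,0,0.2,-0.98,0],[0,0,0,0,0]]'
cat > st.py <<'E'
from h import *
th=-.196;ex=np.array([np.cos(th),np.sin(th)]);ey=np.array([-ex[1],ex[0]]);C=np.array([.633,-.032])
def st():
    s=bot.read_state();t=np.array(s["tool_pos"]);R=cv2.Rodrigues(np.array(s["tcp_rot"]))[0]
    d=t[:2]-C;print("shelf xy mm",(d@ex*1e3).round(1),(d@ey*1e3).round(1),"z",t[2].round(4),"yaw",np.degrees(np.arctan2(R[1,1],R[0,1])).round(1),"F",np.round(s["wrist_force"],1),"Fshelf",round(s["wrist_force"][:2]@ex,2),round(s["wrist_force"][:2]@ey,2),"Mz",np.round(s["torque"],2))
def ball():
    p=bot.read_camera("wrist");g=p["pixels"].astype(int);m=((g[...,0]>110)&(g[...,1]<60)&(g[...,2]<70)).astype(np.uint8)
    k,_,q,ce=cv2.connectedComponentsWithStats(m)
    for i in range(1,k):
        if q[i,4]>60:
            d=atz(p,ce[i],.065)[:2]-C;x,y=d@ex,d@ey;print("ball px",ce[i].round(),q[i,4],"shelf",(x*1e3).round(1),(y*1e3).round(1),"th",(.8+np.arctan2(y,-.035-x)).round(3))
    return p
E
python3 -c "
from st import *
st();p=ball();save(p,'w7.png')"
```

```text
time: 15.32
tool_pos: [0.5205, -0.0948, 0.1211]
tcp_rot: [-0.318, -3.123, -0.0]
wrist_force: [0.4, -0.1, -0.9]
width: -0.0
grip_force: 0.0
shelf xy mm -98.1 -83.5 z 0.1211 yaw 78.4 F [ 0.4 -0.1 -0.9] Fshelf 0.37 -0.03 Mz [-0.01  0.02  0.02]
ball px [375. 227.] 697 shelf -93.9 -45.2 th 0.146
```

View pics/w7.png

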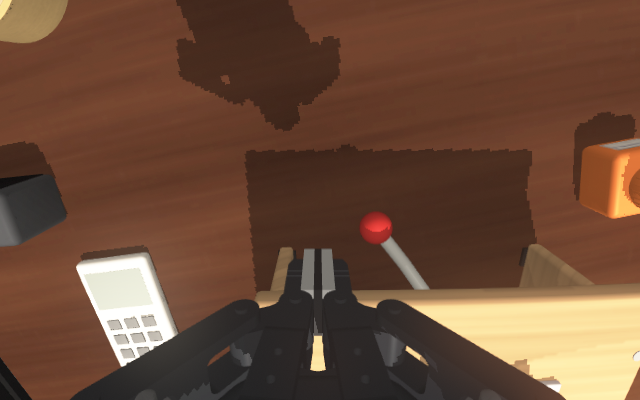

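The closed fingertips are right of the ball at (375,227), just in front of the board edge. I'll lower and approach.

```bash
python3 -m creep '[[0,0,0.4,0,0],[0,0,0.4,0,0],[0,0,0.36,0,0],[0,0,0.1,0,0],[0,0,0,0,0]]' >/dev/null; python3 -c "
from st import *
st()"; python3 -m creep '[[0,0.1,0,0,0],[0,0.1,0,0,0],[0,0.1,0,0,0],[0,0.08,0,0,0],[0,0,0,0,0]]' >/dev/null;  python3 -c "
from st import *
st();ball()"
```

```text
shelf xy mm -97.5 -83.4 z 0.0592 yaw 78.4 F [ 0.6 -0.3  1.1] Fshelf 0.7 -0.21 Mz [ 0.01 -0.03  0.  ]
shelf xy mm -98.0 -65.9 z 0.0595 yaw 78.5 F [-3.7 -7.4  2.3] Fshelf -2.19 -8.01 Mz [-1.12  0.66  0.08]
```

```bash
python3 -m creep '[[0.03,0.1,0,0,0],[0.03,0.1,0,0,0],[0.03,0.1,0,0,0],[0.03,0.1,0,0,0],[0.03,0.1,0,0,0],[0.02,0.1,0,0,0],[0.01,0.1,0,0,0],[0,0.1,0,0,0],[0,0,0,0,0]]' ;  python3 -c "
from st import *
st();p=ball();save(p,'w8.png')
for n in ('ball','lever_knob'): print(bot.look_for(n,p)[:2])
p=bot.read_camera('scene');print(bot.look_for('ball',p)[:2],bot.look_for('moving_jaw',p)[:2])"
```

```text
time: 17.8
tool_pos: [0.5214, -0.0359, 0.0586]
tcp_rot: [-0.314, -3.12, 0.004]
wrist_force: [-5.1, -4.5, 2.2]
width: 0.002
grip_force: 3.3
shelf xy mm -108.7 -25.6 z 0.0586 yaw 78.5 F [-5.1 -4.5  2.2] Fshelf -4.13 -5.39 Mz [-0.84  1.02  0.07]
[{'bbox': [344.7, 248.0, 391.3, 306.7], 'score': 0.74}, {'bbox': [170.5, 250.4, 639.7, 400.0], 'score': 0.68}]
[{'bbox': [344.6, 250.3, 388.0, 309.7], 'score': 0.89}]
[] [{'bbox': [370.1, 165.1, 392.1, 186.8], 'score': 0.71}]
```

View pics/w8.png

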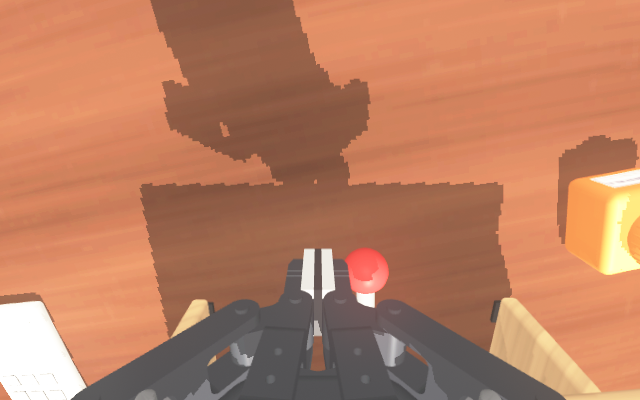

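The ball is at (367,272), touching the left side of the fingers. I'll follow the arc about the knob axis.

```bash
sed -i 's/m=((g\[...,0\]>110).*astype(np.uint8)$/m=((g[...,0]>90)\&(g[...,1]<.45*g[...,0])\&(g[...,2]<.45*g[...,0])\&(np.arange(640)>300)).astype(np.uint8)/' st.py
cat >> st.py <<'E'
K0=C-.035*ex
def tq():
    s=bot.read_state();t=np.array(s["tool_pos"])[:2];F=np.array(s["wrist_force"])[:2]
    R=cv2.Rodrigues(np.array(s["tcp_rot"]))[0];y=R[:2,1]
    r=t+y*.014-K0  # contact point ~14 mm ahead of tool
    print("t",round(s["time"],2),"pusher ang",round(.8+np.arctan2((t-K0)@ey,-(t-K0)@ex),4),"Ftool xy",np.round(R[:2,:2].T@F,2),"torque on lever", round(-(-(r[0]*F[1]-r[1]*F[0])),3), "rad",np.linalg.norm(r).round(4))
E
python3 -c "
from st import *
ball();tq()"
python3 -m creep '[[0.02,0.08,0,0.5,0],[0.02,0.08,0,0.5,0],[0.02,0.08,0,0.5,0],[0.02,0.08,0,0.5,0],[0,0,0,0,0]]';python3 -c "
from st import *
st();tq();ball()"
```

```text
ball px [365. 262.] 922 shelf -113.8 -3.3 th 0.758
t 18.15 pusher ang 0.4647 Ftool xy [ 3.8  -5.91] torque on lever 0.388 rad 0.0743
time: 18.77
tool_pos: [0.5214, -0.0192, 0.0585]
tcp_rot: [-0.624, -3.072, 0.004]
wrist_force: [-6.5, -4.1, 3.3]
width: -0.002
grip_force: 3.6
shelf xy mm -111.9 -9.2 z 0.0585 yaw 67.0 F [-6.5 -4.1  3.3] Fshelf -5.59 -5.27 Mz [-0.6   1.05  0.11]
t 18.77 pusher ang 0.6814 Ftool xy [ 4.4  -6.29] torque on lever 0.415 rad 0.0742
ball px [363. 263.] 939 shelf -112.5 12.9 th 0.965
```

```bash
cat >> st.py <<'E'
def avg(n=5):
    T=[];A=[]
    for i in range(n):
        s=bot.read_state();t=np.array(s["tool_pos"])[:2];F=np.array(s["wrist_force"])[:2];R=cv2.Rodrigues(np.array(s["tcp_rot"]))[0]
        r=t+R[:2,1]*.014-K0;T.append([r[0]*F[1]-r[1]*F[0],*(R[:2,:2].T@F)]);A.append([np.degrees(np.arctan2(R[1,1],R[0,1])),.29+.8+np.arctan2((t-K0)@ey,-(t-K0)@ex),np.linalg.norm(r)])
        p=bot.read_camera("wrist")
    print(round(s["time"],2),"T",np.mean(T,0).round(3),"sd",np.std(T,0)[0].round(3),"yaw,th,rad",np.mean(A,0).round(4))
E
python3 -m creep '[[0.02,0.06,0,0.4,0],[0.02,0.06,0,0.4,0],[0.02,0.06,0,0.4,0],[0,0,0,0,0]]'>/dev/null;python3 -c "
from st import *
avg()"
python3 -m creep '[[0.015,0.045,0,0.3,0],[0,0,0,0,0]]'>/dev/null;python3 -c "
from st import *
avg();ball()"
```

```text
19.52 T [ 0.409  3.898 -6.114] sd 0.033 yaw,th,rad [60.1583  1.0937  0.0743]
20.02 T [ 0.499  3.776 -7.321] sd 0.048 yaw,th,rad [58.4419  1.1234  0.0744]
ball px [364. 265.] 1084 shelf -108.9 24.5 th 1.12
```

```bash
python3 -m creep '[[0.01,0.03,0,0.2,0],[0,0,0,0,0]]'>/dev/null;python3 -c "
from st import *
avg(8)"
python3 -m creep '[[0.01,0.03,0,0.2,0],[0,0,0,0,0]]'>/dev/null;python3 -c "
from st import *
avg(8)"
```

```text
20.73 T [ 0.482  3.646 -7.07 ] sd 0.051 yaw,th,rad [57.2946  1.143   0.0744]
21.38 T [ 0.488  3.731 -7.148] sd 0.014 yaw,th,rad [56.1474  1.1634  0.0744]
```

```bash
for i in 1 ; do python3 -m creep '[[0.015,0.045,0,0.3,0],[0,0,0,0,0]]'>/dev/null;python3 -c "
from st import *
avg(5)"
python3 -m creep '[[0.015,0.045,0,0.3,0],[0,0,0,0,0]]'>/dev/null;python3 -c "
from st import *
avg(5)"; done; python3 -c "
from st import *
p=bot.read_camera('scene');save(p,'s9.png');a=p['pixels'][140:210,320:425,::-1];cv2.imwrite('pics/s9c.png',cv2.resize(a,(630,420),interpolation=cv2.INTER_CUBIC))"
```

```text
21.88 T [ 0.456  3.522 -6.688] sd 0.022 yaw,th,rad [54.4244  1.1949  0.0745]
22.38 T [ 0.439  3.391 -6.418] sd 0.042 yaw,th,rad [52.7045  1.2262  0.0745]
```

View pics/s9c.png

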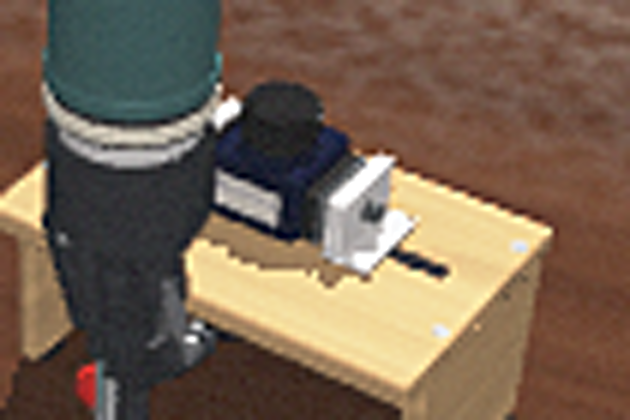

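The moving jaw now stands close to the bottle, which is upright. I'll continue in small steps.

```bash
python3 -m creep '[[0.015,0.045,0,0.3,0],[0,0,0,0,0]]'>/dev/null;python3 -c "
from st import *
avg(5)"
python3 -m creep '[[0.015,0.045,0,0.3,0],[0,0,0,0,0]]'>/dev/null;python3 -c "
from st import *
avg(5)"
```

```text
22.93 T [ 0.452  3.13  -6.553] sd 0.056 yaw,th,rad [50.9839  1.2569  0.0746]
23.43 T [ 0.46   2.8   -6.604] sd 0.019 yaw,th,rad [49.264   1.2879  0.0747]
```

```bash
python3 -m creep '[[0.015,0.045,0,0.3,0],[0,0,0,0,0]]'>/dev/null;python3 -c "
from st import *
avg(5)"
```

```text
23.93 T [ 0.504  2.908 -7.217] sd 0.043 yaw,th,rad [47.5438  1.3187  0.0747]
```

```bash
python3 -m creep '[[0.01,0.03,0,0.2,0],[0,0,0,0,0]]'>/dev/null;python3 -c "
from st import *
avg(6)"
```

```text
24.48 T [ 0.478  2.729 -6.839] sd 0.041 yaw,th,rad [46.3988  1.3386  0.0747]
```

```bash
python3 -m creep '[[0.015,0.045,0,0.3,0],[0,0,0,0,0]]'>/dev/null;python3 -c "
from st import *
avg(5)"
```

```text
24.98 T [ 0.458  2.646 -6.539] sd 0.026 yaw,th,rad [44.6744  1.37    0.0748]
```

```bash
python3 -m creep '[[0.015,0.045,0,0.3,0],[0,0,0,0,0]]'>/dev/null;python3 -c "
from st import *
avg(5)
ball()"
```

```text
25.48 T [ 0.467  2.585 -6.649] sd 0.017 yaw,th,rad [42.9544  1.4008  0.0748]
ball px [367. 270.] 1561 shelf -96.7 43.4 th 1.413
```

```bash
python3 -m creep '[[0.015,0.045,0,0.3,0],[0,0,0,0,0]]'>/dev/null;python3 -c "
from st import *
avg(5)"
```

```text
26.02 T [ 0.709  2.768 -9.946] sd 0.024 yaw,th,rad [41.2652  1.4217  0.0751]
```

```bash
python3 -m creep '[[0.01,0.03,0,0.2,0],[0,0,0,0,0]]'>/dev/null;python3 -c "
from st import *
avg(5)"
```

```text
26.52 T [  1.012   3.064 -14.077] sd 0.036 yaw,th,rad [40.1373  1.4296  0.0754]
```

Torque has risen faster than the pad's stiffness explains. I'll check whether the gripper is touching the board before doing anything else.

```bash
python3 -c "
from st import *
st();ball();s=bot.read_state();t=s['tool_pos'];F=np.array(s['wrist_force']);M=np.array(s['torque']);print(F,M,s['grip_force'],s['width'])
p=bot.read_camera('wrist');save(p,'w10.png');a=p['pixels'][:,:,::-1]
q=bot.read_camera('side');b=q['pixels'][170:240,310:415,::-1]
cv2.imwrite('pics/m10.png',np.vstack([cv2.resize(a[150:400,120:520],(480,300)),cv2.resize(b,(450,300),interpolation=cv2.INTER_CUBIC)[:, :450] if 0 else cv2.resize(b,(480,300),interpolation=cv2.INTER_CUBIC)]))"
```

```text
shelf xy mm -109.4 26.3 z 0.0585 yaw 40.1 F [-12.4  -6.4   8.6] Fshelf -10.92 -8.66 Mz [-0.92  1.36  0.14]
ball px [367. 271.] 1557 shelf -95.5 45.0 th 1.44
[-12.29730406  -6.26182622   7.72212406] [-1.02727027  1.36460369  0.13477323] 3.6773689091205597 -0.0027506166114693686
```

View pics/m10.png

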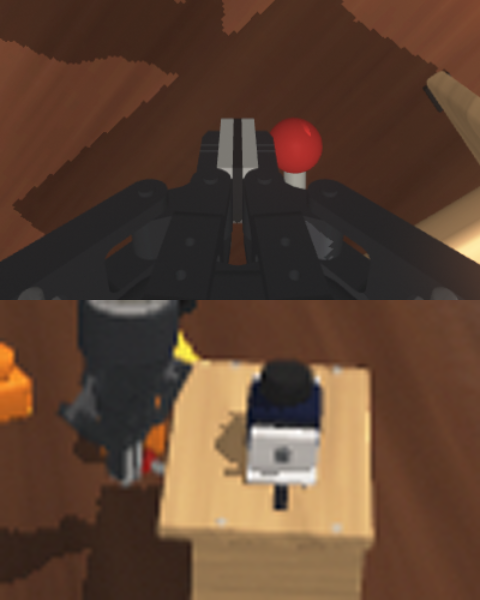

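The moments show a second, higher contact: the finger linkage is on the board edge, so that torque reading is not all jaw load. I'll back off, turn the hand parallel to the board edge, and push again.

```bash
python3 -m creep '[[0.06,-0.08,0,0,0],[0.06,-0.12,0,0,0],[0,-0.1,0,-0.95,0],[0,0,0,-0.95,0],[0,0,0,-0.95,0],[0,0,0,-0.95,0],[0,0,0,0,0]]'>/dev/null;python3 -c "
from st import *
st();avg(4);ball()"
```

```text
shelf xy mm -119.0 20.9 z 0.0594 yaw 61.8 F [0.1 0.1 0.9] Fshelf 0.04 0.07 Mz [-0.02  0.02 -0.04]
27.75 T [-0.025 -0.121  0.277] sd 0.084 yaw,th,rad [61.7471  1.3325  0.0869]
ball px [375. 289.] 797 shelf -101.2 44.6 th 1.393
```

```bash
python3 -m creep '[[-0.11,0,0,0,0],[-0.1,0,0,0,0],[0,0.06,0,0,0],[0,0,0,0,0]]'>/dev/null;python3 -c "
from st import *
st();avg(4);ball()"
python3 -m creep '[[0,0.03,0,0,0],[0,0,0,0,0]]'>/dev/null;python3 -c "
from st import *
st();avg(4)"
```

```text
shelf xy mm -108.0 20.5 z 0.0593 yaw 61.8 F [-0.3  0.3 -0.8] Fshelf -0.37 0.27 Mz [-0.03 -0.03  0.06]
28.5 T [ 0.008  0.269 -0.066] sd 0.024 yaw,th,rad [61.8271  1.3624  0.077 ]
ball px [372. 279.] 1395 shelf -96.6 44.2 th 1.422
shelf xy mm -107.7 21.9 z 0.0593 yaw 61.8 F [ 0.2  0.8 -0.2] Fshelf 0.02 0.87 Mz [ 0.02 -0.05 -0.03]
29.0 T [-0.025 -0.121  0.304] sd 0.036 yaw,th,rad [61.8277  1.3821  0.0771]
```

```bash
sed -i 's/r=t+R\[:2,1\]\*.014-K0/r=t+R[:2,1]*.0123-R[:2,0]*.0045-K0/; s/print(round(s\["time"\],2),"T"/print("y",((t-C)@ey*1e3).round(2),"Fz,M",np.round(s["wrist_force"][2],1),np.round(s["torque"],2),round(s["time"],2),"T"/' st.py
python3 -m creep '[[0,0.02,0,0,0],[0,0,0,0,0]]'>/dev/null;python3 -c "
from st import *
avg(4)"
python3 -m creep '[[0,0.01,0,0,0],[0,0,0,0,0]]'>/dev/null;python3 -c "
from st import *
avg(4)"
```

```text
y 22.74 Fz,M -0.3 [ 0.01 -0.    0.05] 29.45 T [-0.007 -0.139  0.077] sd 0.036 yaw,th,rad [61.8236  1.3948  0.0726]
y 23.25 Fz,M -0.5 [0.01 0.01 0.04] 29.9 T [-0.005 -0.248  0.017] sd 0.035 yaw,th,rad [61.8241  1.4013  0.0727]
```

```bash
python3 -m creep '[[0,0.02,0,0,0],[0,0,0,0,0]]'>/dev/null;python3 -c "
from st import *
avg(4)"
python3 -m creep '[[0,0.01,0,0,0],[0,0,0,0,0]]'>/dev/null;python3 -c "
from st import *
avg(4)"
```

```text
y 24.0 Fz,M 0.0 [-0.23  0.04 -0.  ] 30.35 T [ 0.09  -0.644 -1.391] sd 0.011 yaw,th,rad [61.8289  1.4114  0.0729]
y 24.27 Fz,M -0.2 [-0.75  0.36 -0.  ] 30.8 T [ 0.304 -0.825 -4.425] sd 0.034 yaw,th,rad [61.8301  1.4144  0.0729]
```

```bash
python3 -m creep '[[0,0.01,0,0,0],[0,0,0,0,0]]'>/dev/null;python3 -c "
from st import *
avg(4)"
python3 -m creep '[[0,0.006,0,0,0],[0,0,0,0,0]]'>/dev/null;python3 -c "
from st import *
avg(4)"
```

```text
y 24.4 Fz,M 1.1 [-1.01  0.41 -0.01] 31.25 T [ 0.453 -0.232 -6.38 ] sd 0.051 yaw,th,rad [61.8408  1.4164  0.073 ]
y 24.5 Fz,M 1.1 [-1.06  0.4  -0.01] 31.7 T [ 0.509 -0.975 -7.327] sd 0.053 yaw,th,rad [61.8412  1.418   0.073 ]
```

```bash
python3 -m creep '[[0,0.006,0,0,0],[0,0,0,0,0]]'>/dev/null;python3 -c "
from st import *
avg(5)"
python3 -m creep '[[0,0.006,0,0,0],[0,0,0,0,0]]'>/dev/null;python3 -c "
from st import *
avg(5)"
```

```text
y 24.73 Fz,M 1.0 [-1.15  0.41 -0.02] 32.2 T [ 0.52  -0.788 -7.443] sd 0.023 yaw,th,rad [61.8438  1.4217  0.073 ]
y 25.03 Fz,M 1.3 [-1.18  0.42 -0.03] 32.7 T [ 0.524 -0.949 -7.539] sd 0.014 yaw,th,rad [61.8436  1.4257  0.073 ]
```

```bash
python3 -m creep '[[0,0.012,0,0,0],[0,0,0,0,0]]'>/dev/null;python3 -c "
from st import *
avg(4)"
python3 -m creep '[[0,0.012,0,0,0],[0,0,0,0,0]]'>/dev/null;python3 -c "
from st import *
avg(4)"
```

```text
y 25.54 Fz,M 1.0 [-1.18  0.36 -0.1 ] 33.15 T [ 0.484 -1.248 -7.075] sd 0.044 yaw,th,rad [61.8431  1.4336  0.0731]
y 26.09 Fz,M 1.3 [-1.18  0.34  0.02] 33.6 T [ 0.517 -1.837 -7.688] sd 0.024 yaw,th,rad [61.8421  1.4414  0.0731]
```

```bash
python3 -m creep '[[-0.007,0.02,0,0,0],[0,0,0,0,0]]'>/dev/null;python3 -c "
from st import *
avg(4)"
python3 -m creep '[[-0.007,0.02,0,0,0],[0,0,0,0,0]]'>/dev/null;python3 -c "
from st import *
avg(4)"
```

```text
y 27.0 Fz,M 1.2 [-1.1   0.39 -0.05] 34.05 T [ 0.539 -0.863 -7.814] sd 0.043 yaw,th,rad [61.8418  1.4551  0.0731]
y 27.89 Fz,M 0.5 [-1.1   0.35 -0.07] 34.5 T [ 0.506 -1.164 -7.469] sd 0.016 yaw,th,rad [61.8431  1.4685  0.0731]
```

```bash
python3 -m creep '[[-0.007,0.02,0,0,0],[0,0,0,0,0]]'>/dev/null;python3 -c "
from st import *
avg(4)"
python3 -m creep '[[-0.007,0.02,0,0,0],[0,0,0,0,0]]'>/dev/null;python3 -c "
from st import *
avg(4);st()"
```

```text
y 28.76 Fz,M 0.4 [-1.08  0.47 -0.06] 34.95 T [ 0.535 -0.552 -7.742] sd 0.005 yaw,th,rad [61.8413  1.4818  0.0731]
y 29.62 Fz,M 1.8 [-1.06  0.42 -0.11] 35.4 T [ 0.536 -0.828 -7.884] sd 0.055 yaw,th,rad [61.8393  1.4955  0.0731]
shelf xy mm -104.0 29.6 z 0.0591 yaw 61.8 F [-3.4 -6.   2.4] Fshelf -2.2 -6.51 Mz [-1.1   0.43 -0.02]
```

```bash
python3 -m creep '[[-0.007,0.02,0,0,0],[0,0,0,0,0]]'>/dev/null;python3 -c "
from st import *
avg(4)"
python3 -m creep '[[-0.007,0.02,0,0,0],[0,0,0,0,0]]'>/dev/null;python3 -c "
from st import *
avg(4);ball()"
```

```text
y 30.5 Fz,M 1.9 [-1.11  0.46 -0.05] 35.85 T [ 0.521 -0.63  -7.652] sd 0.031 yaw,th,rad [61.8402  1.5087  0.0731]
y 31.14 Fz,M 2.6 [-1.18  0.53 -0.07] 36.3 T [ 0.584 -0.035 -8.397] sd 0.047 yaw,th,rad [61.8445  1.5189  0.0731]
ball px [367. 281.] 1346 shelf -90.9 52.3 th 1.552
```

```bash
python3 -m creep '[[-0.003,0.01,0,0,0],[0,0,0,0,0]]'>/dev/null;python3 -c "
from st import *
avg(6)"
```

```text
y 31.38 Fz,M 2.4 [-1.29  0.65 -0.04] 36.9 T [ 0.619  0.115 -8.853] sd 0.038 yaw,th,rad [61.8474  1.5229  0.0731]
```

```bash
python3 -m creep '[[-0.005,0.015,0,0,0],[0,0,0,0,0]]'>/dev/null;python3 -c "
from st import *
avg(6)"
```

```text
Traceback (most recent call last):
  File "st.py", line 24, in avg
    p=bot.read_camera("wrist")
ValueError: 200 camera calls are used up
```

```bash
sed -i 's/^        p=bot.read_camera("wrist")$/        pass/' st.py
python3 -c "
from st import *
avg(1)"; for i in 1 2; do python3 -m creep '[[0,0,0,0,0]]'>/dev/null; python3 -c "
from st import *
avg(1)"; done
```

```text
y 31.87 Fz,M 2.2 [-1.36  0.68 -0.03] 37.45 T [  0.722   0.353 -10.283] sd 0.0 yaw,th,rad [61.849   1.5306  0.0732]
y 31.87 Fz,M 3.0 [-1.4   0.72  0.02] 37.58 T [ 0.593 -0.544 -8.731] sd 0.0 yaw,th,rad [61.8516  1.5308  0.0732]
y 31.86 Fz,M 2.9 [-1.33  0.66 -0.03] 37.7 T [ 0.64  -0.064 -9.243] sd 0.0 yaw,th,rad [61.8456  1.5306  0.0732]
```

```bash
python3 -m creep '[[-0.007,0.02,0,0,0],[0,0,0,0,0]]'>/dev/null; for i in 1 2 3 4; do python3 -m creep '[[0,0,0,0,0]]'>/dev/null; python3 -c "
from st import *
avg(1)"; done
```

```text
y 32.52 Fz,M 3.4 [-1.43  0.79 -0.04] 38.08 T [ 0.677  0.097 -9.743] sd 0.0 yaw,th,rad [61.855   1.5409  0.0732]
y 32.54 Fz,M 4.1 [-1.46  0.84 -0.04] 38.2 T [  0.71    0.27  -10.164] sd 0.0 yaw,th,rad [61.8563  1.5415  0.0732]
y 32.51 Fz,M 3.2 [-1.47  0.79 -0.1 ] 38.33 T [  0.742   0.612 -10.52 ] sd 0.0 yaw,th,rad [61.8529  1.541   0.0732]
y 32.52 Fz,M 4.4 [-1.47  0.82 -0.03] 38.45 T [  0.698   0.034 -10.08 ] sd 0.0 yaw,th,rad [61.8532  1.5411  0.0732]
```

```bash
python3 -m creep '[[-0.006,0.018,0,0,0],[0,0,0,0,0]]'>/dev/null; for i in 1 2 3 4; do python3 -m creep '[[0,0,0,0,0]]'>/dev/null; python3 -c "
from st import *
avg(1)"; done
```

```text
y 33.07 Fz,M 3.5 [-1.53  0.9  -0.02] 38.83 T [  0.805   0.757 -11.401] sd 0.0 yaw,th,rad [61.8603  1.5498  0.0732]
y 33.06 Fz,M 4.1 [-1.56  0.9  -0.04] 38.95 T [  0.81    0.251 -11.642] sd 0.0 yaw,th,rad [61.8559  1.5497  0.0732]
y 33.07 Fz,M 3.0 [-1.51  0.89 -0.04] 39.08 T [  0.788   0.719 -11.161] sd 0.0 yaw,th,rad [61.8606  1.55    0.0732]
y 33.09 Fz,M 5.0 [-1.54  0.89 -0.08] 39.2 T [  0.745   0.208 -10.715] sd 0.0 yaw,th,rad [61.8601  1.5501  0.0732]
```

About 13–15 N at the jaw by both torque and angle. Now I'll back away.

```bash
python3 -m creep '[[0.02,-0.1,0,0,0],[0.05,-0.15,0,0,0],[0.3,-0.1,0,0,0],[0.7,0,0,0,0],[0.7,0,-0.2,0,0],[0,0,-0.8,0,0],[0,0,-0.8,0,0],[0,0,0,0,0],[0,0,0,0,0],[0,0,0,0,0]]'; python3 -c "
from st import *
print(bot.finish_job())"
```

```text
time: 40.45
tool_pos: [0.4535, 0.0483, 0.1476]
tcp_rot: [-0.764, -3.044, 0.001]
wrist_force: [-0.9, 0.7, 0.0]
width: 0.003
grip_force: 0.0
the job is handed in; nothing more can be done
None
```

The dark blue bottle stands between the jaws and the lever is turned to a grip of roughly 13–15 N, estimated from torque and angle; the job was handed in at 40.5 s. I had used up the camera calls, so I didn't see the final grip, and the gripper linkage briefly touched the board edge, about 15 N at the wrist.

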